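Check a gel cassette under the lamp and hold it in the electrophoresis tank

ROBOT

A 7-joint arm with a two-finger parallel gripper is mounted at the origin on the work surface. World frame = base frame: x ahead of the robot, y to its left, z up, the work surface at z = 0. Lengths are in mm, angles in rad, forces in N, time in s.
With the tool pointing down it reaches from about 425 to 1025 mm from the base axis. Payload 9.4 kg.
Tool frame: the origin (TCP) lies between the finger pads; the fingertips stand 19 mm ahead of it and the grasp point (between the pads) is the TCP; z points along the fingers, y is the line along which they close (so a half turn about z gives the same grasp; the last joint's range is limited). The gripper opens to 85 mm and grips with 20 to 120 N. Pads are 22 mm wide; open, the fingers measure 114 mm over their backs; the gripper's body (76 mm by 85 mm) begins 54 mm behind the grasp point. The pads swing forward as they close: fully open they stand 13 mm farther back than shut.
Start: joints at [1.18, 0.599, -0.003, 1.599, 0.002, 0.943, -0.08], TCP at [223.781, -689.599, 250.275] pointing down, gripper open.
Joint ranges: [-2.57, 2.57], [-0.35, 1.97], [-1.29, 1.29], [0.11, 2.56], [-1.05, 4.19], [0.11, 1.86], [-2.63, 2.63]. Speed limits (rad/s): [2.22, 2.22, 3.01, 3.01, 3.14, 3.14, 3.14].

INTERFACE

Orientations are given as a rotation vector (axis times angle).
In Python, from workcell import * gives the robot as it stands.
- The arm moves only by the tool drive_tool, never from a script. Its argument "motion" is text: rows parted by semicolons, each of 5 numbers parted by spaces: the shift along the tool's x, y, z scaled (see below), then the turn about the tool's z scaled (see below), then the opening, from -1 (shut) to 1 (fully open). A call has exactly 5 rows; each row shifts and turns the commanded pose from where the row before left it, along the tool's axes as they then stand; what a row does not reach is not made up. The controller multiplies each number of a shift by 0.1 m and each number of a turn by 0.08 rad. A row lasts 1/12 s, in which the tool goes at most 41.7 mm and 7.16 degrees, less where a joint would pass 70% of its speed; a pose out of reach is approached as far as the arm can. A call with a number of a shift or a turn outside -1 to 1 is refused whole. A call with a gripper value outside its range is refused whole. The fingers move at their own pace and stop on an object; "grip_force" is the grip in N (left out, the last holds). Time passes only in rows, so rows that do not move let the fingers close, or fill a call up. It gives the time, the measured TCP pose, the force, the opening and the grip force at its end, in the units of the state.
- get_state(): the state, without advancing time (a new reading comes with each control period).
- snapshot(name): name is "scene" or "top" or "wrist"; returns the picture (480x640x3 uint8, blue, green, red); there is no depth.
- camera_model(name): a dict with "fov_y" (degrees; the focal length in pixels is half the picture's height over the tangent of half this angle, whatever the lens; pixels are square), "cx", "cy" (the principal point, pixels), "R" (3x3) and "t" (3): a world point X has camera coordinates R X + t; the wrist camera has in their place "hand_eye" (4x4, takes a point from camera to tool coordinates, whose origin is the TCP and whose axes are the flange's). Camera axes: x right, y down, z forward; pixel columns grow to the right and rows downward; lengths in mm; the calibration is good to about 2 mm. A picture is of the moment at which its call begins: read the wrist's pose just before it. camera_model takes no time and is no camera call.
- close_job(): hands the job in; it is judged then, once.
The state is a dict: "clock": time; "q": joint angles; "dq": joint speeds; "tau": joint torques, N m; "tool_pos": TCP position; "tcp_rot": TCP orientation; "wrist_force": force on the tool from outside, world axes, zero at the start; "ft_torque": the same for the moment, N m; "opening": finger opening in mm; "grip_force": force on a finger pad.
Only numpy, scipy, OpenCV 4.12 (cv2) and the standard library are available. Lean on these libraries where they do the work, as an engineer would, in place of code of your own. Each camera call takes 0.05 s, during which the arm holds its last target. There are 200 camera calls.

TASK

Lift the gel cassette out of its stand and check it at the magnifier lamp, about 15 cm in front of the lens and at lens height: first turn its notched face squarely to the lens, then its plain back, pausing at each. Then slide it, upright and notched face towards the electrode core, down the tank's loading slot until its top edge is level with the rim of the slot's flared lips, and finish still holding it there, off the tank floor, since the clamp is not yet closed. Leave the bottle, the tube rack and the dishes where they are.

Things in the scene. Friction and masses are not known exactly. Their poses are not given: they have to be found in the camera images.
- cassette_mid (a point): centre of the gel cassette, a rigid upright plate 100 mm wide (own x), 9 mm thick (own y), 100 mm high (own z, up), about 0.12 kg. +y face: the notched plate, pale blue-green with dark blue marks, cut down 10 mm from the top over the middle 72 mm (only 4.5 mm thick there). -y face: the plain white back. Grip it across the 9 mm from above, below the notch.
- stand: grey cassette stand, 136 x 70 mm, fixed; origin at the centre of its underside. A groove along its x holds the cassette upright over the centre, axes parallel, lower edge 12 mm above the bench, top edge at 112 mm. The ribs beside its faces reach 36 mm, the end stops 46 mm above the bench: lift it straight up.
- lamp_lens (a point): centre of the front of the round lens of the white magnifier lamp (fixed; head 114 mm across, 24 mm thick; lens centre 190 mm above the bench; base disc 156 mm across, behind and below it). The lens looks along this frame's -x axis, level, roughly towards the robot; z is up.
- slot_mouth (a point): centre of the tank's loading slot, level with the rim of its flared lips, 126 mm above the bench. The slot runs straight down, long side along own x, thickness along own y, z up: 104 x 11 mm (2 mm to spare at each end, 2 mm in all across the thickness); flared lips widen it by 4 mm on each side over the top 8 mm. At the rim of the lips the cassette's top edge must end.
- tank: clear gel tank with blue rim, 160 x 150 mm, 102 mm high, fixed; origin at the centre of its underside, axes as the slot's; slot mouth at 25 mm along -y. Tank floor 6 mm above the bench: a dropped cassette would stand 20 mm too low. Over the middle 68 mm of x the slot's walls reach only 56 mm above the bench, leaving room for fingers at both faces; posts guide the cassette's sides.
- core (a point): middle of the white U-shaped electrode core, 25.5 mm along the tank's +y from the slot mouth, same height and axes; the cassette's notched face must face it. The core is open in the middle (68 mm along x, 40 mm along y) above 56 mm from the bench; plugs on its two posts reach 136 mm.
- reagent_bottle: loose white and pink bottle with black cap, 68 mm across, 160 mm high; origin at the centre of its underside. To be left alone.
- tube_rack: loose blue rack, 100 x 66 mm, with four capped tubes, 112 mm high; origin at the centre of its underside. To be left alone.
- petri_stack: loose stack of four round culture dishes, 91 mm across, 60 mm high; origin at the centre of its underside. To be left alone.
Not all that is in view belongs to the job. Leave any brown look-alike of the part that bears cassette_mid alone.

How it is judged (in metres and radians):
On the way, in this order (a step that is already met when the one before it is completed fails the run):
1. the cassette is held at lens height, 8 to 24 cm in front of the lamp's lens and within 5 cm of its axis, with its notched face turned to the lens within 20 degrees (y of lamp_lens in the frame of cassette_mid between 0.08 and 0.24 m and angle between the y axis of cassette_mid and the x axis of lamp_lens, either way round below 0.35 rad and y of cassette_mid in the frame of lamp_lens between -0.05 and 0.05 m and z of cassette_mid in the frame of lamp_lens between -0.05 and 0.05 m and contact force between cassette and the fingers above 2 N), for 0.3 s.
2. it is held there likewise with its plain back turned to the lens (y of lamp_lens in the frame of cassette_mid between -0.24 and -0.08 m and angle between the y axis of cassette_mid and the x axis of lamp_lens, either way round below 0.35 rad and y of cassette_mid in the frame of lamp_lens between -0.05 and 0.05 m and z of cassette_mid in the frame of lamp_lens between -0.05 and 0.05 m and contact force between cassette and the fingers above 2 N), for 0.3 s.
At the end, for the whole second after the job is handed in: The cassette is inside the loading slot, upright, its notched face towards the core, its top edge within 7 mm of the height of the lips' rim (so 13 mm or more off the tank floor), at rest and still gripped by the fingers, through the last second (x of cassette_mid in the frame of slot_mouth between -0.006 and 0.006 m and y of cassette_mid in the frame of slot_mouth between -0.004 and 0.004 m and z of cassette_mid in the frame of slot_mouth between -0.057 and -0.043 m and angle between cassette_mid's own z axis and vertical below 0.07 rad and angle between the y axis of cassette_mid and the y axis of slot_mouth, either way round below 0.07 rad and y of core in the frame of cassette_mid above 0.01 m and contact force between cassette and the fingers above 2 N and linear speed of cassette below 0.02 m/s); the arm keeps its last pose, push and grip.
It fails at once if the bottle, the tube rack or the dishes are shifted by more than 25 mm or tipped (distance of any of reagent_bottle, tube_rack, petri_stack from where it was at the start of the episode above 0.025 m or angle between any of reagent_bottle, tube_rack, petri_stack's own z axis and vertical above 0.35 rad).
It also fails if it takes over 58 s, if anything falls off the work surface, if the arm or the gripper's body presses on something with over 40 N, if the wrist force passes 120 N, or if a joint passes its speed limit or range.

## Working session

There is one attempt and no reset: what is moved stays moved. The work goes in short steps, Python scripts to look and compute and a tool call to move; the robot and the scene stay as the last step left them, time stands still between calls to the robot, and variables do not carry over. Pictures are saved under pics/ and viewed, at most 13 in all, crops included, and the job is handed in when it is done.

Besides the shell and the picture viewer there is one more tool, called in YAML: its name, and indented under it one key for each argument. drive_tool: Moves the arm, as the interface text tells. Its arguments: {"type":"object","properties":{"motion":{"type":"string"},"grip_force":{"type":"number"}},"required":["motion"]}

```bash
ls; mkdir -p pics
python3 - <<'E'
from workcell import *
import cv2
s=get_state();print(s)
for n in("scene","top","wrist"):
    m=camera_model(n);print(n,m)
for n in("scene","top"):
    cv2.imwrite(f"pics/{n}0.png",snapshot(n))
E
```

```text
pics
{'clock': 0.0, 'q': array([ 1.18030625,  0.60014599, -0.00253899,  1.60012742,  0.00184565,
        0.94286035, -0.07977868]), 'dq': array([-0.00142953,  0.00033212, -0.00036527,  0.00010585,  0.00089944,
       -0.00022464, -0.00087407]), 'tau': array([ 1.42133078e-03, -7.76465034e+01,  1.56475682e+00, -2.58014739e+01,
        1.21479272e-02,  9.01969790e-03, -1.95761146e-06]), 'tool_pos': array([ 223.62481722, -689.19915103,  249.40279095]), 'tcp_rot': array([-3.10151559e+00, -4.90808922e-01,  6.55116637e-04]), 'wrist_force': array([-0.00973094,  0.18924835, -0.227585  ]), 'ft_torque': array([0.00899299, 0.04941687, 0.00171061]), 'grip_force': 0.0, 'opening': 85.47010460873192}
scene {'fov_y': 43.1882872923066, 'cx': 316.9821211848281, 'cy': 230.29228918412872, 'R': array([[-2.02053845e-01,  9.79374233e-01,  5.96615487e-04],
       [ 7.87688941e-01,  1.62869366e-01, -5.94154611e-01],
       [-5.81996886e-01, -1.19581276e-01, -8.04350634e-01]]), 't': array([  64.58230599, -381.45209325, 1581.29124231])}
top {'fov_y': 54.30441306290931, 'cx': 318.918114684439, 'cy': 230.77650074872585, 'R': array([[-0.00875832, -0.99971882, -0.0220355 ],
       [-0.98845621,  0.01198865, -0.15103175],
       [ 0.15125346,  0.02045834, -0.98828328]]), 't': array([  55.96968149,  615.36781387, 1117.65195814])}
wrist {'fov_y': 64.03216597571513, 'cx': 322.4154827116363, 'cy': 238.5639451283952, 'hand_eye': array([[ 3.32753944e-04, -9.48878303e-01, -3.15641974e-01,
         8.04365452e+01],
       [ 9.99999840e-01,  1.71545214e-04,  5.38516334e-04,
        -4.83743282e-01],
       [-4.56839595e-04, -3.15642103e-01,  9.48878208e-01,
        -1.23918462e+02],
       [ 0.00000000e+00,  0.00000000e+00,  0.00000000e+00,
         1.00000000e+00]])}
```

View pics/top0.png

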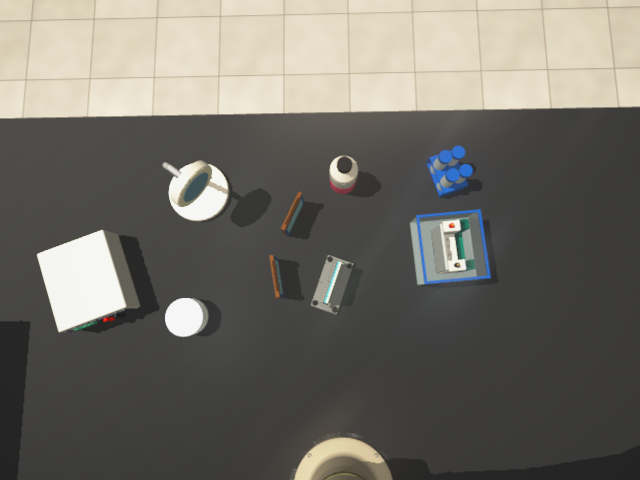

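View pics/scene0.png

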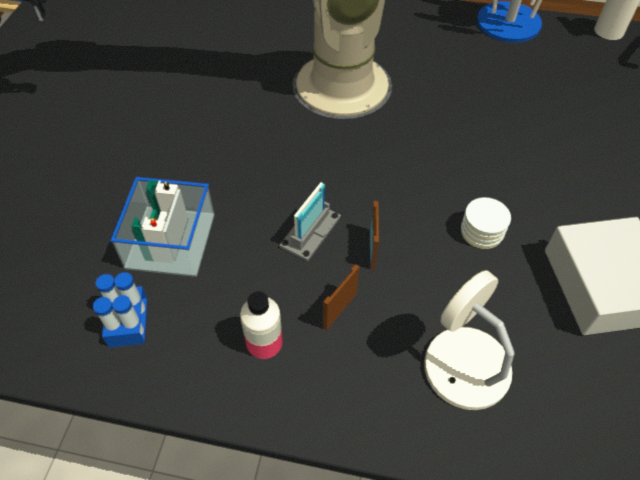

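The top view shows the stand with the white/cyan cassette at about (332,285) and the tank at (452,247). The lamp is at (195,185), the bottle at (344,172), the rack at (450,170) and the dishes at (186,317). There are three plates: brown ones at (292,212) and (276,276), and the white/blue-green one in the grey stand at (332,285). Only the last fits the description. I'll confirm it and find the slot side in one enlarged montage.

Run:
```python
import cv2,numpy as np
t=cv2.imread("pics/top0.png");s=cv2.imread("pics/scene0.png")
f=lambda im,x,y,w,h:cv2.resize(im[y:y+h,x:x+w],(400,300),interpolation=cv2.INTER_CUBIC)
m=np.vstack([np.hstack([f(t,282,245,100,75),f(t,400,205,100,75)]),np.hstack([f(s,260,175,100,75),f(s,100,170,133,100)])])
cv2.imwrite("pics/mont.png",m)
```

```text
(no output)
```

View pics/mont.png

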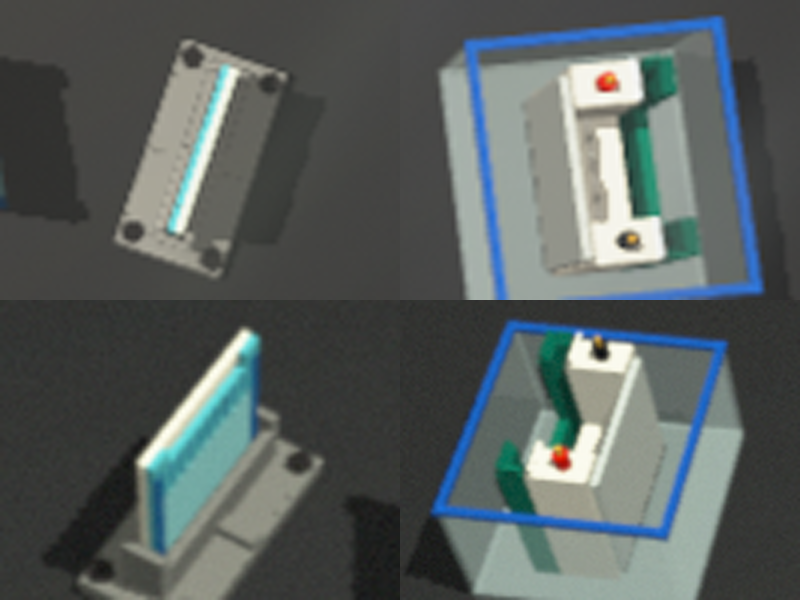

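The cassette is confirmed: the white back with blue-green notched face in the stand, its cyan side towards world +y/+x. The slot lies on the green-wall side of the core (world -y). Next I'll measure the tank rim, cassette and lamp roughly.

```bash
cat > h.py <<'E'
import numpy as np,cv2
from workcell import *
from scipy.spatial.transform import Rotation as Ro
def cam(n,st=None):
    m=camera_model(n);f=240/np.tan(np.radians(m["fov_y"]/2))
    if n=="wrist":
        T=np.eye(4);T[:3,:3]=Ro.from_rotvec(st["tcp_rot"]).as_matrix();T[:3,3]=st["tool_pos"]
        A=T@np.array(m["hand_eye"]);Rw=A[:3,:3];c=A[:3,3]
    else:
        Rw=np.array(m["R"]).T;c=-Rw@np.array(m["t"])
    return dict(f=f,cx=m["cx"],cy=m["cy"],R=Rw,c=c)
def ray(C,p):
    p=np.atleast_2d(p).astype(float)
    d=np.c_[(p[:,0]-C["cx"])/C["f"],(p[:,1]-C["cy"])/C["f"],np.ones(len(p))]@C["R"].T
    return d
def toz(C,p,z):
    d=ray(C,p);return C["c"]+d*((z-C["c"][2])/d[:,2])[:,None]
def tri(C1,p1,C2,p2):
    d1=ray(C1,p1)[0];d2=ray(C2,p2)[0]
    k=np.linalg.lstsq(np.c_[d1,-d2],C2["c"]-C1["c"],rcond=None)[0]
    a=C1["c"]+k[0]*d1;b=C2["c"]+k[1]*d2;return (a+b)/2,np.linalg.norm(a-b)
def proj(C,X):
    q=(np.atleast_2d(X)-C["c"])@C["R"];return np.c_[q[:,0]/q[:,2]*C["f"]+C["cx"],q[:,1]/q[:,2]*C["f"]+C["cy"]]
E
python3 - <<'E'
from h import *
np.set_printoptions(precision=1,suppress=True)
t=cv2.imread("pics/top0.png");s=cv2.imread("pics/scene0.png");T=cam("top");S=cam("scene")
print("cass ends z112",toz(T,[[341.2,262],[327.7,303.7]],112))
h=cv2.cvtColor(t,cv2.COLOR_BGR2HSV)
m=cv2.inRange(h,(105,140,120),(120,255,255));m[:200]=0;m[:,:395]=0
ys,xs=np.nonzero(m);P=toz(T,np.c_[xs,ys],102)[:,:2].astype(np.float32)
r=cv2.minAreaRect(P);print("tank rim",r)
for n,w,C,(x,y,a,b) in(("scene",s,S,(420,250,110,165)),("top",t,T,(150,145,100,85))):
    pass
f=lambda im,x,y:cv2.resize(im[y:y+75,x:x+75],(400,400),interpolation=cv2.INTER_CUBIC)
cv2.imwrite("pics/lamp.png",np.hstack([f(t,160,150),f(s,435,265)]))
E
```

```text
cass ends z112 [[532.   -2.9 112. ]
 [436.5  29.5 112. ]]
tank rim ((567.8613891601562, -264.9071350097656), (164.07313537597656, 153.6053009033203), 4.685553073883057)
```

View pics/lamp.png

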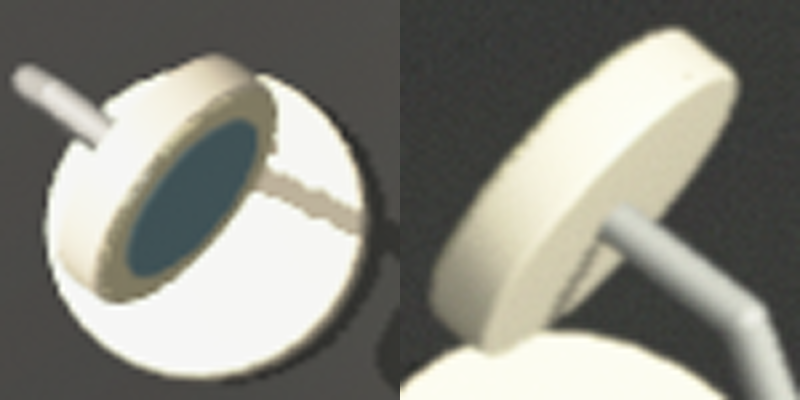

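Run:
```python
from h import *
np.set_printoptions(precision=2,suppress=True)
t=cv2.imread("pics/top0.png");T=cam("top")
h=cv2.cvtColor(t,cv2.COLOR_BGR2HSV)
m=cv2.inRange(h,(85,60,40),(125,255,200));m[:,:165]=0;m[:,230:]=0;m[:150]=0;m[220:]=0
n,l,st,ce=cv2.connectedComponentsWithStats(m);k=1+np.argmax(st[1:,4]);print(st[k],ce[k])
ys,xs=np.nonzero(l==k);d=ray(T,np.c_[xs,ys]);
C=toz(T,ce[k],190)[0];print("lens centre",C)
for a in range(20,80,4):
    a_=np.radians(a);nn=np.array([np.cos(a_),np.sin(a_),0])
    X=T["c"]+d*(((C-T["c"])@nn)/(d@nn))[:,None]
    u=(X-C)@np.array([-np.sin(a_),np.cos(a_),0]);z=X[:,2]
    c=np.cov(u,z);print(a,c[0,0]**.5*2,c[1,1]**.5*2,c[0,1]/np.sqrt(c[0,0]*c[1,1]))
```

```text
[185 173  23  28 320] [195.57 186.88]
lens centre [696.28 320.36 190.  ]
20 43.0335120099037 70.40068912237416 -0.859296249158453
24 41.513500071298544 63.17287984325153 -0.8217699751642171
28 40.29005776023043 56.75268859203637 -0.773238877265468
32 39.32561067383777 51.09556605787004 -0.7100337026924596
36 38.59242566446391 46.20594837109087 -0.6275930897483425
40 38.07050155714167 42.13731680513345 -0.5209549793107828
44 37.74615739084877 38.98938644445548 -0.386273145494366
48 37.61112098683062 36.89454458766237 -0.22370385524558348
52 37.66199963677402 35.98638701248511 -0.04062572084840954
56 37.90006781191274 36.355143502918686 0.14802914281086424
60 38.33134655433123 38.014436845602845 0.3248024805810472
64 38.96698396961609 40.905266654539474 0.4769464897379755
68 39.82398284317198 44.93417329035421 0.5998173741200016
72 40.92636724602574 50.01805345834202 0.6951732333364551
76 42.30694530041006 56.11509950034661 0.7677168010902954
```

Measurements: tank centre is about (568,-265), yaw 4.7° (164x154 against 160x150). The cassette centre is about (484,13), yaw -19° (length 101). The lens is about (696,320), and its x axis has yaw 53°. First I'll move to a viewing pose over the tank.

drive_tool:
  motion: "0.28 -0.19 0 0 1;0.28 -0.19 0 0 1;0.28 -0.19 0 0 1;0.28 -0.19 0 0 1;0.28 -0.19 0 0 1"
  grip_force: 40

```text
clock: 0.52
tool_pos: [328.2, -554.5, 249.9]
tcp_rot: [-3.102, -0.491, 0.0]
wrist_force: [0.5, -0.2, 0.3]
opening: 85.6
grip_force: 0.0
```

drive_tool:
  motion: "0.28 -0.19 0 0 1;0.28 -0.19 0 0 1;0.28 -0.19 0 0 1;0.28 -0.19 0 0 1;0.28 -0.19 0 0 1"

```text
clock: 0.93
tool_pos: [432.1, -420.9, 250.0]
tcp_rot: [-3.103, -0.491, 0.001]
wrist_force: [-0.0, 0.0, -0.3]
opening: 85.6
grip_force: 0.0
```

drive_tool:
  motion: "0.28 -0.19 0 0 1;0.28 -0.19 0 0 1;0.28 -0.19 0 0 1;0 0 0 0 1;0 0 0 0 1"

```text
clock: 1.35
tool_pos: [495.2, -340.0, 250.0]
tcp_rot: [-3.101, -0.498, -0.0]
wrist_force: [-0.8, 0.1, -0.1]
opening: 85.2
grip_force: 0.0
```

Run:
```python
from h import *
s=get_state();print(s["clock"],s["tool_pos"],s["tcp_rot"],s["q"])
im=snapshot("wrist");cv2.imwrite("pics/w1.png",im);np.savez("w1.npz",p=s["tool_pos"],r=s["tcp_rot"])
```

```text
1.35 [ 495.19829996 -339.98738713  249.96570389] [-3.10099025e+00 -4.97907865e-01 -3.33273889e-05] [ 0.52690319  0.45012383 -0.02756288  1.89172603  0.01571782  0.80047933
 -0.76125307]
```

View pics/w1.png

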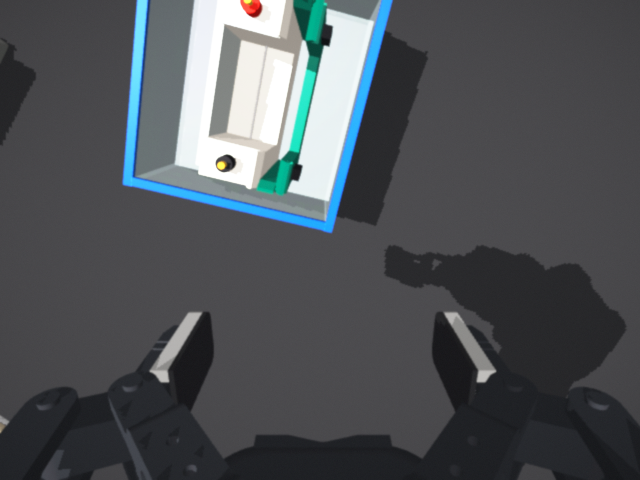

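The wrist view shows the tank corner at (130,182)-(330,228). The core's near post is at (237,157) and the green slot wall runs (315,5)-(285,190), to the right of the core. I need to go about 110 mm forward to see the whole slot.

drive_tool:
  motion: "0.25 0 0 0.7 1;0.25 0 0 0.7 1;0.25 0 0 0.7 1;0.25 0 0 0.7 1;0 0 0 0 1"

```text
clock: 1.82
tool_pos: [594.8, -318.8, 249.7]
tcp_rot: [-3.138, -0.139, -0.003]
wrist_force: [0.4, 1.0, -0.7]
opening: 85.3
grip_force: 0.0
```

Run:
```python
from h import *
s=get_state();print(s["clock"],s["tool_pos"],s["tcp_rot"],s["q"][6],s["dq"].round(2))
im=snapshot("wrist");cv2.imwrite("pics/w2.png",im);np.savez("w2.npz",p=s["tool_pos"],r=s["tcp_rot"])
C=cam("wrist",s)
print(proj(C,[[570,-290,126]]))
cv2.imwrite("pics/w2c.png",cv2.resize(im[40:340,100:500],(800,600),interpolation=cv2.INTER_CUBIC))
```

```text
1.8167 [ 594.79537909 -318.81930036  249.73892513] [-3.13822594 -0.1392812  -0.003426  ] -1.048715991245416 [ 0.03 -0.03  0.01  0.08  0.02 -0.01  0.1 ]
[[278.33383004 266.37822494]]
```

View pics/w2c.png

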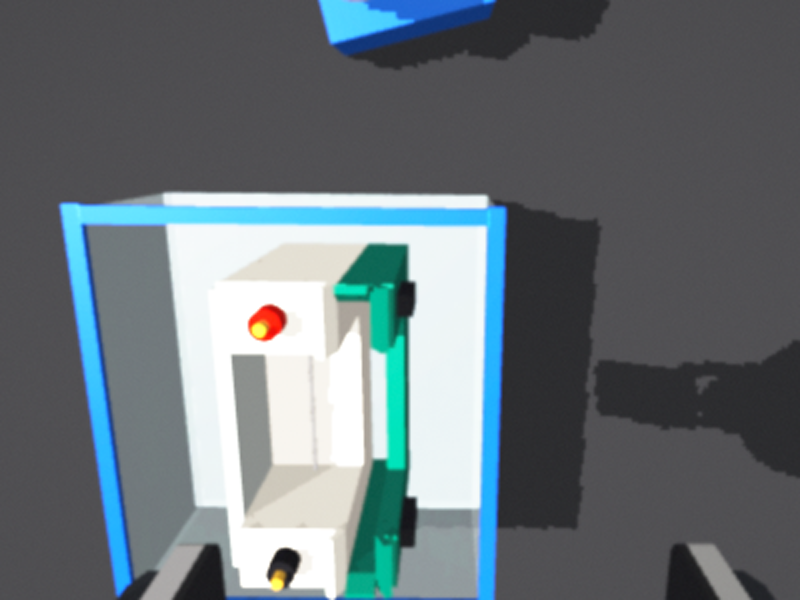

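The slot channel in the crop runs between the white post lip (x≈345) and the green jaw (x≈372), with its far end at y≈290 and near end at y≈590. The prediction (356,453) from the tank rim lies on it. I'll check the numbers by casting rays.

Run:
```python
from h import *
np.set_printoptions(precision=1,suppress=True)
d=np.load("w2.npz");C=cam("wrist",dict(tool_pos=d["p"],tcp_rot=d["r"]))
im=cv2.imread("pics/w2.png");h=cv2.cvtColor(im,cv2.COLOR_BGR2HSV)
m=cv2.inRange(h,(100,140,150),(115,255,255));m[:138]=0;m[345:]=0
ys,xs=np.nonzero(m);P=toz(C,np.c_[xs,ys],102)[:,:2]
def fit(sel,ax):
    Q=P[sel];v=cv2.fitLine(Q.astype(np.float32),cv2.DIST_HUBER,0,.01,.01).ravel();return v
for n,sel in(("right",(xs>335)&(ys>160)),("left",(xs<165)&(ys>160)),("far",(ys<152)&(xs>145)&(xs<335))):
    v=fit(sel,0);print(n,v[2:],np.degrees(np.arctan2(v[1],v[0])))
a=np.radians(4.7);R=np.array([[np.cos(a),np.sin(a)],[-np.sin(a),np.cos(a)]])
c=np.array([570,-290])
for n,p in dict(whiteFarLip=(340,325),jawFarL=(372,325),jawFarR=(395,325),farEndIn=(354,298),farEndOut=(354,285),whiteNear=(348,560),jawNearL=(378,560),wpostL=(212,285),wpostR=(327,285),).items():
    q=(p[0]/2+100,p[1]/2+40);X=toz(C,[q],126)[0];print(n,X[:2],"tankframe",R@(X[:2]-c))
```

```text
right [ 574.9 -337.7] 4.50709
left [ 549.4 -192.6] 3.0042698
far [ 651.8 -297.8] -85.56228
whiteFarLip [ 614.9 -282.1] tankframe [45.4  4.2]
jawFarL [ 615.9 -292.6] tankframe [45.5 -6.4]
jawFarR [ 616.5 -300.2] tankframe [ 45.5 -14. ]
farEndIn [ 624.3 -286.2] tankframe [54.4 -0.7]
farEndOut [ 628.6 -286. ] tankframe [58.7 -0.8]
whiteNear [ 527.5 -289.1] tankframe [-42.3   4.4]
jawNearL [ 528.4 -300. ] tankframe [-42.3  -6.6]
wpostL [ 624.5 -240.2] tankframe [58.4 45.2]
wpostR [ 627.8 -277.3] tankframe [58.6  7.9]
```

drive_tool:
  motion: "-0.08 -0.34 0 0 1;-0.08 -0.34 0 0 1;-0.08 -0.34 0 0 1;-0.08 -0.34 0 0 1;-0.08 -0.34 0 0 1"

```text
clock: 2.28
tool_pos: [533.6, -154.5, 250.2]
tcp_rot: [3.138, 0.137, -0.001]
wrist_force: [0.4, 0.7, 0.6]
opening: 85.5
grip_force: 0.0
```

drive_tool:
  motion: "-0.08 -0.34 0 0 1;-0.08 -0.34 0 0 1;-0.08 -0.34 0 0 1;-0.08 -0.34 0 0 1;-0.08 -0.34 0 0 1"

```text
clock: 2.7
tool_pos: [479.2, 11.2, 250.4]
tcp_rot: [3.138, 0.137, -0.0]
wrist_force: [0.5, 0.1, -0.0]
opening: 85.2
grip_force: 0.0
```

drive_tool:
  motion: "0 0 0 1 1;0 0 0 1 1;0 0 0 1 1;0 0 0 1 1;0 0 0 1 1"

```text
clock: 3.12
tool_pos: [479.9, 9.9, 250.3]
tcp_rot: [3.102, -0.494, -0.0]
wrist_force: [0.5, 0.4, 0.2]
opening: 85.6
grip_force: 0.0
```

drive_tool:
  motion: "0 0 0 0 1;0 0 0 0 1;0 0 0 0 1;0 0 0 0 1;0 0 0 0 1"

```text
clock: 3.53
tool_pos: [480.7, 11.5, 250.3]
tcp_rot: [3.104, -0.484, -0.0]
wrist_force: [0.2, -0.6, 0.9]
opening: 85.3
grip_force: 0.0
```

Run:
```python
from h import *
np.set_printoptions(precision=2,suppress=True)
s=get_state();print(s["clock"],s["tool_pos"],s["tcp_rot"],s["q"])
im=snapshot("wrist");cv2.imwrite("pics/w3.png",im);C=cam("wrist",s)
h=cv2.cvtColor(im,cv2.COLOR_BGR2HSV)
m=cv2.inRange(h,(80,70,90),(110,255,255))
ys,xs=np.nonzero(m);print(len(xs),xs.min(),xs.max(),ys.min(),ys.max())
P=toz(C,np.c_[xs,ys],112)[:,:2].astype(np.float32);print("cyan rect z112",cv2.minAreaRect(P))
np.savez("w3.npz",p=s["tool_pos"],r=s["tcp_rot"])
```

```text
3.5333 [480.67  11.52 250.26] [ 3.1  -0.48 -0.  ] [-0.22  0.31  0.1   2.15 -0.05  0.68 -1.97]
10935 98 639 0 297
cyan rect z112 ((514.564453125, -29.65435791015625), (357.9898986816406, 196.58297729492188), 72.30109405517578)
```

View pics/w3.png

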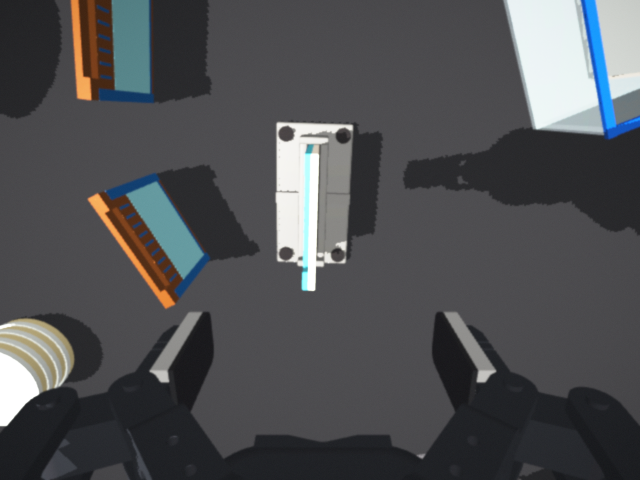

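The cassette is between the fingers at (304-320, 145-290), cyan to the left. The brown plates are far left. I'll extract its top edges.

Run:
```python
from h import *
np.set_printoptions(precision=1,suppress=True)
d=np.load("w3.npz");C=cam("wrist",dict(tool_pos=d["p"],tcp_rot=d["r"]))
im=cv2.imread("pics/w3.png");h=cv2.cvtColor(im,cv2.COLOR_BGR2HSV)
cy=cv2.inRange(h,(80,70,90),(110,255,255));wh=cv2.inRange(h,(0,0,235),(180,40,255))
for y in range(136,298,8):
    a=np.nonzero(cy[y,290:335])[0]+290;b=np.nonzero(wh[y,290:335])[0]+290
    print(y,a[[0,-1]] if len(a) else None,b[[0,-1]] if len(b) else None,h[y,325],h[y,313])
```

```text
136 None [295 298] [ 15   5 107] [ 18  10 128]
144 None [290 304] [ 23   9 119] [ 89  36 170]
152 [306 310] [290 303] [ 20   6 138] [ 20  29 213]
160 [307 307] [290 318] [ 18   9 139] [  0   0 255]
168 None [290 317] [ 20   6 136] [  0   0 255]
176 [307 308] [290 317] [ 15  11 137] [  0   0 255]
184 [307 307] [290 317] [ 30   8 135] [  0   0 255]
192 [306 307] [299 317] [ 30   8 130] [  0   0 255]
200 [306 307] [290 317] [ 15   8 127] [  0   0 255]
208 [305 307] [290 316] [ 40   6 128] [  0   0 255]
216 [305 307] [290 316] [ 25  12 129] [  0   0 255]
224 [305 307] [290 316] [ 23   8 122] [  0   0 255]
232 [305 307] [290 316] [ 30   6 120] [  0   0 255]
240 [305 307] [290 315] [ 23   8 131] [  0   0 255]
248 [305 307] [294 315] [ 25  11 134] [  0   0 255]
256 [303 307] [294 328] [ 30   6 231] [  0   0 255]
264 [304 306] [301 321] [135   6  86] [  0   0 255]
272 [302 307] [308 315] [120   3  79] [  0   0 255]
280 [301 306] [308 314] [135  12  82] [  0   0 255]
288 [301 306] [307 314] [135   6  81] [  0   0 255]
296 None None [120   9  82] [120  10  80]
```

Run:
```python
from h import *
np.set_printoptions(precision=1,suppress=True)
d=np.load("w3.npz");C=cam("wrist",dict(tool_pos=d["p"],tcp_rot=d["r"]))
im=cv2.imread("pics/w3.png")
print(im[140:166:2,313].tolist());print(im[286:296:1,311].tolist())
R=Ro.from_rotvec(d["r"]).as_matrix()
for p in[(318,160),(314.7,290),(301,288),(301,291.5),(318.3,155)]:
    X=toz(C,[p],112)[0];print(p,X,"tool",(X-d["p"])@R)
```

```text
[[238, 241, 242], [232, 236, 237], [169, 170, 146], [177, 179, 149], [183, 193, 192], [186, 200, 203], [189, 205, 213], [254, 255, 255], [255, 255, 255], [255, 255, 255], [255, 255, 255], [255, 255, 255], [255, 255, 255]]
[[255, 255, 255], [255, 255, 255], [255, 255, 255], [255, 255, 255], [225, 234, 233], [106, 108, 107], [82, 79, 79], [81, 78, 80], [81, 78, 79], [80, 77, 78]]
(318, 160) [528.1  -0.7 112. ] tool [ 48.9  -2.9 138.3]
(314.7, 290) [437.   31.4 112. ] tool [-47.7  -5.7 138.3]
(301, 288) [441.7  40.7 112. ] tool [-46.  -16.  138.3]
(301, 291.5) [438.9  41.7 112. ] tool [-48.9 -16.  138.3]
(318.3, 155) [531.2  -1.9 112. ] tool [ 52.3  -2.6 138.3]
```

drive_tool:
  motion: "0.02 -0.09 0 0.36 1;0 0 0.3 0 1;0 0 0.3 0 1;0 0 0.3 0 1;0 0 0.3 0 1"

```text
clock: 4.0
tool_pos: [485.6, 19.9, 129.3]
tcp_rot: [-3.096, 0.528, -0.002]
wrist_force: [0.4, -0.0, -0.1]
opening: 85.5
grip_force: 0.0
```

drive_tool:
  motion: "0 0 0.3 0 1;0 0 0.2 0 1;0 0 0 0 1;0 0 0 0 1;0 0 0 0 1"

```text
clock: 4.42
tool_pos: [485.8, 19.8, 81.1]
tcp_rot: [-3.096, 0.53, -0.001]
wrist_force: [0.2, -0.7, 1.1]
opening: 85.5
grip_force: 0.0
```

drive_tool:
  motion: "0 0 0 0 -1;0 0 0 0 -1;0 0 0 0 -1;0 0 0 0 -1;0 0 0 0 -1"
  grip_force: 40

```text
clock: 4.83
tool_pos: [485.6, 19.9, 80.8]
tcp_rot: [-3.096, 0.53, -0.001]
wrist_force: [-0.0, 0.5, 0.6]
opening: 25.8
grip_force: 0.0
```

drive_tool:
  motion: "0 0 0 0 -1;0 0 0 0 -1;0 0 0 0 -1;0 0 0 0 -1;0 0 0 0 -1"

```text
clock: 5.25
tool_pos: [485.5, 19.8, 80.5]
tcp_rot: [-3.096, 0.53, -0.0]
wrist_force: [-0.8, 0.3, 5.9]
opening: 8.5
grip_force: 39.2
```

drive_tool:
  motion: "0 0 -0.1 0 -1;0 0 -0.2 0 -1;0 0 -0.3 0 -1;0 0 -0.3 0 -1;0 0 -0.3 0 -1"

```text
clock: 5.67
tool_pos: [484.8, 19.7, 201.9]
tcp_rot: [3.096, -0.53, -0.002]
wrist_force: [0.8, 0.5, -2.0]
opening: 8.8
grip_force: 39.0
```

Run:
```python
from h import *
np.set_printoptions(precision=2,suppress=True)
s=get_state();print(s["clock"],s["tool_pos"],s["tcp_rot"],s["q"],s["wrist_force"],s["opening"],s["grip_force"])
R=Ro.from_rotvec(s["tcp_rot"]).as_matrix();print("tool x yaw",np.degrees(np.arctan2(R[1,0],R[0,0])))
print("to lamp pose in tool axes",R.T@(np.array([606,200,215])-s["tool_pos"]))
```

```text
5.6667 [484.75  19.7  201.89] [ 3.1  -0.53 -0.  ] [-0.23  0.39  0.1   2.19 -0.07  0.57 -1.99] [ 0.75  0.52 -2.02] 8.76387434288509 39.01519775390625
tool x yaw -19.427064007824605
to lamp pose in tool axes [  54.36 -210.36  -13.28]
```

drive_tool:
  motion: "0 -0.1 -0.1 0 -1;0.08 -0.3 -0.03 0 -1;0.08 -0.3 0 0 -1;0.08 -0.3 0 0 -1;0.08 -0.3 0 0 -1"

```text
clock: 6.08
tool_pos: [559.2, 132.9, 214.2]
tcp_rot: [-3.096, 0.53, -0.0]
wrist_force: [0.8, 0.1, -1.3]
opening: 8.8
grip_force: 39.2
```

drive_tool:
  motion: "0.08 -0.3 0 0 -1;0.08 -0.3 0 0 -1;0.06 -0.2 0 0 -1;0 0 0 0.75 -1;0 0 0 0.75 -1"

```text
clock: 6.5
tool_pos: [606.2, 201.5, 213.2]
tcp_rot: [3.059, -0.715, -0.001]
wrist_force: [-0.4, -0.6, -1.3]
opening: 8.8
grip_force: 39.1
```

drive_tool:
  motion: "0 0 0 0.75 -1;0 0 0 0 -1;0 0 0 0 -1;0 0 0 0 -1;0 0 0 0 -1"

```text
clock: 6.92
tool_pos: [606.1, 199.8, 213.5]
tcp_rot: [-3.037, 0.804, 0.0]
wrist_force: [0.3, 0.4, -1.5]
opening: 8.6
grip_force: 39.2
```

Run:
```python
from h import *
np.set_printoptions(precision=2,suppress=True)
s=get_state();print(s["clock"],s["tool_pos"],s["tcp_rot"],s["q"],s["wrist_force"],s["opening"],s["grip_force"])
R=Ro.from_rotvec(s["tcp_rot"]).as_matrix();yw=np.degrees(np.arctan2(-R[1,1],-R[0,1]));print("cass y yaw",yw)
L=np.array([696.3,320.4]);d=L-s["tool_pos"][:2];a=np.radians(53);print("ahead",d@[np.cos(a),np.sin(a)],"side",d@[-np.sin(a),np.cos(a)])
im=snapshot("top");cv2.imwrite("pics/top1.png",im);sc=snapshot("scene")
cv2.imwrite("pics/lampv.png",np.hstack([cv2.resize(im[130:280,130:330],(400,300)),cv2.resize(sc[180:405,340:640],(400,300))]))
```

```text
6.9167 [606.09 199.82 213.47] [-3.04  0.8   0.  ] [-0.51  0.54  0.16  1.85 -0.12  0.76 -2.38] [ 0.3   0.39 -1.47] 8.560042175528462 39.15785551071167
cass y yaw 60.33706213981366
ahead 150.5946645880515 side 0.5221054795058095
```

View pics/lampv.png

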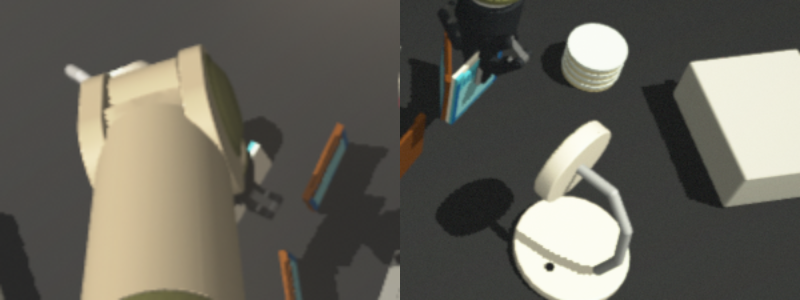

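The cassette is held in front of the lens with its notched (cyan) face towards it. I'll square it up a bit more, pause, then turn by about 174° to show the back.

drive_tool:
  motion: "0 0 0 0.8 -1;0 0 0 0 -1;0 0 0 0 -1;0 0 0 0 -1;0 0 0 0 -1"

```text
clock: 7.43
tool_pos: [606.2, 199.9, 213.3]
tcp_rot: [3.01, -0.901, -0.0]
wrist_force: [-0.2, 0.0, -1.0]
opening: 8.6
grip_force: 39.2
```

drive_tool:
  motion: "0 0 0 0 -1;0 0 0 0 -1;0 0 0 0 -1;0 0 0 -0.5 -1;0 0 0 -1 -1"

```text
clock: 7.85
tool_pos: [606.1, 200.1, 213.2]
tcp_rot: [3.058, -0.718, -0.0]
wrist_force: [0.8, 0.1, -1.4]
opening: 8.4
grip_force: 39.2
```

drive_tool:
  motion: "0 0 0 -1 -1;0 0 0 -1 -1;0 0 0 -1 -1;0 0 0 -1 -1;0 0 0 -1 -1"

```text
clock: 8.27
tool_pos: [606.2, 199.9, 213.3]
tcp_rot: [3.14, -0.092, 0.0]
wrist_force: [0.1, 0.5, -0.6]
opening: 8.9
grip_force: 39.2
```

drive_tool:
  motion: "0 0 0 -1 -1;0 0 0 -1 -1;0 0 0 -1 -1;0 0 0 -1 -1;0 0 0 -1 -1"

```text
clock: 8.68
tool_pos: [606.2, 199.9, 213.3]
tcp_rot: [3.096, 0.533, -0.0]
wrist_force: [-0.3, 0.0, -2.2]
opening: 8.4
grip_force: 39.2
```

drive_tool:
  motion: "0 0 0 -1 -1;0 0 0 -1 -1;0 0 0 -1 -1;0 0 0 -1 -1;0 0 0 -1 -1"

```text
clock: 9.1
tool_pos: [606.2, 199.8, 213.2]
tcp_rot: [2.928, 1.138, -0.0]
wrist_force: [0.5, -0.6, -1.7]
opening: 8.3
grip_force: 39.2
```

drive_tool:
  motion: "0 0 0 -1 -1;0 0 0 -1 -1;0 0 0 -1 -1;0 0 0 -1 -1;0 0 0 -1 -1"

```text
clock: 9.52
tool_pos: [606.2, 199.8, 213.2]
tcp_rot: [2.644, 1.696, -0.0]
wrist_force: [-0.5, -0.3, -1.0]
opening: 8.7
grip_force: 39.2
```

drive_tool:
  motion: "0 0 0 -1 -1;0 0 0 -1 -1;0 0 0 -1 -1;0 0 0 -1 -1;0 0 0 -1 -1"

```text
clock: 9.93
tool_pos: [606.2, 199.7, 213.2]
tcp_rot: [2.254, 2.188, -0.0]
wrist_force: [0.2, -0.8, -0.2]
opening: 8.6
grip_force: 39.2
```

drive_tool:
  motion: "0 0 0 -1 -1;0 0 0 -1 -1;0 0 0 -1 -1;0 0 0 -1 -1;0 0 0 -1 -1"

```text
clock: 10.35
tool_pos: [606.3, 199.7, 213.2]
tcp_rot: [1.775, 2.592, -0.0]
wrist_force: [-0.2, -0.5, -0.9]
opening: 8.7
grip_force: 39.2
```

drive_tool:
  motion: "0 0 0 -1 -1;0 0 0 -1 -1;0 0 0 -1 -1;0 0 0 -1 -1;0 0 0 -1 -1"

```text
clock: 10.77
tool_pos: [606.3, 199.6, 213.2]
tcp_rot: [1.225, 2.893, -0.0]
wrist_force: [0.6, -0.0, -0.7]
opening: 8.7
grip_force: 39.2
```

Run:
```python
from h import *
np.set_printoptions(precision=2,suppress=True)
s=get_state();print(s["clock"],s["tool_pos"],s["tcp_rot"],s["q"],s["wrist_force"],s["opening"],s["grip_force"])
R=Ro.from_rotvec(s["tcp_rot"]).as_matrix();yw=np.degrees(np.arctan2(-R[1,1],-R[0,1]));print("cass y yaw",yw)
```

```text
10.7667 [606.29 199.64 213.21] [ 1.22  2.89 -0.  ] [ 0.01  0.61 -0.64  1.81  0.47  0.87 -0.08] [ 0.57 -0.01 -0.72] 8.685723487467657 39.17750895023346
cass y yaw -135.88604892752974
```

drive_tool:
  motion: "0 0 0 -1 -1;0 0 0 -0.8 -1;0 0 0 0 -1;0 0 0 0 -1;0 0 0 0 -1"

```text
clock: 11.18
tool_pos: [606.2, 199.8, 213.2]
tcp_rot: [-1.022, -2.971, 0.0]
wrist_force: [-0.0, -0.3, -1.3]
opening: 8.4
grip_force: 39.2
```

drive_tool:
  motion: "0 0 0 0 -1;0 0 0 0 -1;0 0 0 0 -1;0 0 0 0 -1;0 0 0 0 -1"

```text
clock: 11.6
tool_pos: [606.2, 200.0, 213.3]
tcp_rot: [1.019, 2.972, -0.0]
wrist_force: [-0.5, 0.4, -1.3]
opening: 8.2
grip_force: 39.2
```

drive_tool:
  motion: "0 0 -0.05 1 -1;0 0 -0.05 1 -1;0 0 -0.05 1 -1;0 0 -0.05 1 -1;0 0 -0.05 1 -1"

```text
clock: 12.02
tool_pos: [606.1, 200.0, 238.5]
tcp_rot: [-1.594, -2.707, -0.0]
wrist_force: [-0.2, -0.1, -1.2]
opening: 8.2
grip_force: 39.1
```

drive_tool:
  motion: "0 0 0 1 -1;0 0 0 1 -1;0 0 0 1 -1;0 0 0 1 -1;0 0 0 1 -1"

```text
clock: 12.43
tool_pos: [606.1, 200.0, 238.3]
tcp_rot: [-2.1, -2.336, -0.0]
wrist_force: [-0.3, -0.1, -0.9]
opening: 8.5
grip_force: 39.1
```

drive_tool:
  motion: "0 0 0 1 -1;0 0 0 1 -1;0 0 0 1 -1;0 0 0 1 -1;0 0 0 1 -1"

```text
clock: 12.85
tool_pos: [606.1, 200.1, 238.3]
tcp_rot: [-2.522, -1.872, -0.0]
wrist_force: [0.0, 0.4, -0.9]
opening: 8.6
grip_force: 39.1
```

drive_tool:
  motion: "0 0 0 1 -1;0 0 0 1 -1;0 0 0 1 -1;0 0 0 1 -1;0 0 0 1 -1"

```text
clock: 13.27
tool_pos: [606.1, 200.1, 238.3]
tcp_rot: [-2.844, -1.334, 0.0]
wrist_force: [-0.4, 0.1, -1.6]
opening: 8.9
grip_force: 39.1
```

drive_tool:
  motion: "0 0 0 1 -1;0 0 0 1 -1;0 0 0 1 -1;0 0 0 1 -1;0 0 0 1 -1"

```text
clock: 13.68
tool_pos: [606.1, 200.1, 238.3]
tcp_rot: [-3.052, -0.742, -0.0]
wrist_force: [-0.7, 0.2, -0.4]
opening: 8.5
grip_force: 39.1
```

drive_tool:
  motion: "0 0 0 1 -1;0 0 0 1 -1;0 0 0 1 -1;0 0 0 1 -1;0 0 0 1 -1"

```text
clock: 14.1
tool_pos: [606.0, 200.2, 238.2]
tcp_rot: [-3.139, -0.121, 0.0]
wrist_force: [0.7, 0.2, -0.6]
opening: 8.4
grip_force: 39.1
```

```bash
cat > st.py <<'E'
from h import *
np.set_printoptions(precision=2,suppress=True)
def rep(goal):
    s=get_state();print(s["clock"],s["tool_pos"],s["q"],s["wrist_force"],s["opening"],s["grip_force"])
    R=Ro.from_rotvec(s["tcp_rot"]).as_matrix();yw=np.degrees(np.arctan2(-R[1,1],-R[0,1]));print("cass y yaw",yw)
    print("goal in tool axes",R.T@(np.array(goal)-s["tool_pos"]),"turn units to 94.5:",np.radians(yw-94.5)/.08)
    return s,R
E
python3 -c "
from st import *
rep([571.5,-290,240])"
```

```text
14.1 [606.03 200.18 238.24] [-0.38  0.51 -0.04  1.82  0.03  0.82 -1.93] [ 0.67  0.21 -0.57] 8.413497955744953 39.14548337459564
cass y yaw 94.42691132431675
goal in tool axes [-72.27 486.05  -1.85] turn units to 94.5: -0.015945475457438258
```

drive_tool:
  motion: "-0.02 0.15 0 0 -1;-0.05 0.34 0 0 -1;-0.05 0.34 0 0 -1;-0.05 0.34 0 0 -1;-0.05 0.34 0 0 -1"

```text
clock: 14.52
tool_pos: [595.9, 45.4, 238.3]
tcp_rot: [3.138, 0.131, -0.0]
wrist_force: [0.8, -1.3, -0.7]
opening: 8.5
grip_force: 39.2
```

drive_tool:
  motion: "-0.05 0.34 0 0 -1;-0.05 0.34 0 0 -1;-0.05 0.34 0 0 -1;-0.05 0.34 0 0 -1;-0.05 0.34 0 0 -1"

```text
clock: 14.93
tool_pos: [584.5, -126.3, 238.4]
tcp_rot: [3.139, 0.13, 0.0]
wrist_force: [0.6, 0.2, -1.1]
opening: 8.3
grip_force: 39.2
```

drive_tool:
  motion: "-0.05 0.34 0 0 -1;-0.05 0.34 0 0 -1;-0.05 0.34 0 0 -1;-0.05 0.34 0 0 -1;-0.03 0.15 0 0 -1"

```text
clock: 15.35
tool_pos: [572.6, -282.5, 238.3]
tcp_rot: [3.137, 0.122, -0.001]
wrist_force: [0.0, -1.0, -0.0]
opening: 8.5
grip_force: 39.2
```

drive_tool:
  motion: "0 0 0 0 -1;0 0 0 0 -1;0 0 0 0 -1;0 0 0 0 -1;0 0 0 0 -1"

```text
clock: 15.77
tool_pos: [575.0, -274.6, 238.4]
tcp_rot: [-3.138, -0.131, -0.0]
wrist_force: [0.1, 0.1, -0.6]
opening: 8.6
grip_force: 39.2
```

Run:
```python
from st import *
s,R=rep([571.5,-290,210])
im=snapshot("wrist");cv2.imwrite("pics/w4.png",im);np.savez("w4.npz",p=s["tool_pos"],r=s["tcp_rot"])
cv2.imwrite("pics/w4c.png",cv2.resize(im[120:420,130:530],(800,600),interpolation=cv2.INTER_CUBIC))
C=cam("wrist",s);p=s["tool_pos"]
# cassette top expected (tool z -31.5, x +-50, y +-4.5)
print(proj(C,[p+R@np.array(v) for v in[(50,-4.5,-31.5),(50,4.5,-31.5),(-50,-4.5,-31.5),(-50,4.5,-31.5)]]))
print("slot",proj(C,[[571.5,-290,126]]))
```

```text
15.7667 [ 574.97 -274.64  238.36] [ 0.38  0.51 -0.03  1.82  0.02  0.82 -1.15] [ 0.09  0.15 -0.6 ] 8.638779464429506 39.20602262020111
cass y yaw 94.7883449163005
goal in tool axes [-4.74 15.03 28.35] turn units to 94.5: 0.06290710213539046
[[305.78 237.1 ]
 [341.29 237.1 ]
 [309.75 520.2 ]
 [336.57 520.19]]
slot [[345.73 248.04]]
```

View pics/w4c.png

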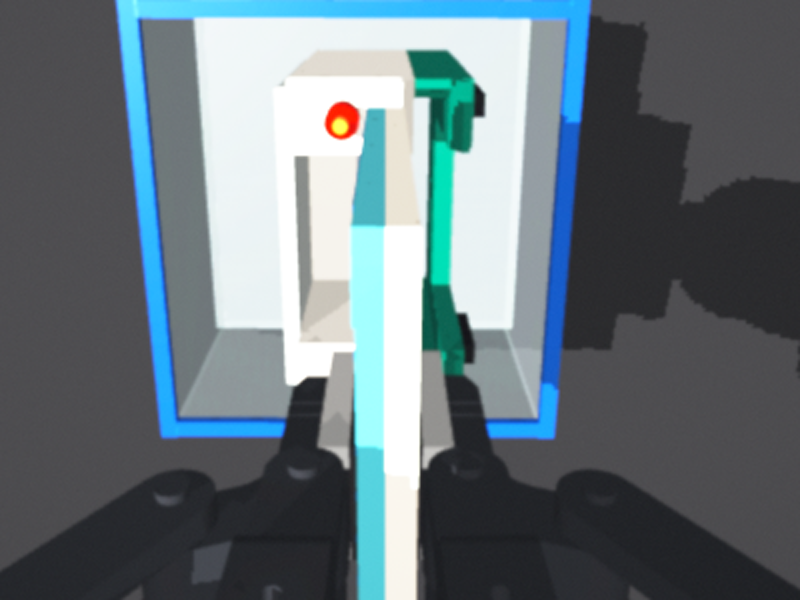

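Run:
```python
from st import *
d=np.load("w4.npz");C=cam("wrist",dict(tool_pos=d["p"],tcp_rot=d["r"]));p=d["p"];R=Ro.from_rotvec(d["r"]).as_matrix()
for n,v in dict(topfar=(51.2,0,-31.5),botL=(50,-4.5,68.5),botR=(50,4.5,68.5),botL1=(51.2,-4.5,68.5)).items(): print(n,proj(C,[p+R@np.array(v)]))
a=np.radians(4.5);Q=np.array([[np.cos(a),np.sin(a)],[-np.sin(a),np.cos(a)]]);c=np.array([571.5,-290])
for n,q in dict(whiteLip=(403,95),jawL=(452,120),jawR=(472,120),endIn=(432,97),endOut=(432,80),postL=(280,85),jawNearR=(463,365),botcheck=(365,110)).items():
    X=toz(C,[(q[0]/2+130,q[1]/2+120)],126)[0];print(n,X[:2],"slotframe",Q@(X[:2]-c))
im=cv2.imread("pics/w4.png");h=cv2.cvtColor(im,cv2.COLOR_BGR2HSV)
g=cv2.inRange(h,(70,120,60),(88,255,255))
for y in(160,165,170,175,180,185,190):
    r=np.nonzero(g[y])[0];w=im[y,318:372,1];print(y,r[[0,-1]],w.tolist()[::3])
```

```text
topfar [[323.54 232.58]]
botL [[313.88 174.8 ]]
botR [[331.85 174.8 ]]
botL1 [[313.86 172.39]]
whiteLip [ 622.8  -275.95] slotframe [52.24  9.98]
jawL [ 616.44 -291.72] slotframe [44.66 -5.24]
jawR [ 616.95 -297.88] slotframe [ 44.7  -11.42]
endIn [ 622.94 -284.84] slotframe [51.68  1.1 ]
endOut [ 628.04 -284.31] slotframe [56.81  1.23]
postL [ 622.67 -238.38] slotframe [55.06 47.45]
jawNearR [ 532.87 -304.88] slotframe [-39.67 -11.8 ]
botcheck [ 617.26 -264.73] slotframe [47.6 21.6]
160 [338 366] [255, 255, 255, 255, 253, 213, 206, 210, 209, 209, 209, 209, 201, 119, 142, 152, 203, 242]
165 [338 367] [255, 255, 255, 255, 255, 207, 194, 124, 125, 112, 109, 113, 137, 189, 188, 185, 143, 34]
170 [346 367] [255, 255, 255, 255, 255, 207, 221, 242, 242, 115, 73, 85, 161, 188, 166, 175, 130, 32]
175 [346 366] [182, 184, 229, 229, 229, 210, 223, 243, 242, 102, 71, 89, 163, 119, 95, 118, 107, 28]
180 [346 365] [175, 181, 228, 228, 228, 213, 222, 243, 242, 103, 96, 88, 167, 94, 97, 117, 191, 242]
185 [345 365] [180, 182, 228, 229, 229, 221, 222, 243, 242, 88, 119, 101, 175, 96, 96, 119, 205, 243]
190 [345 365] [179, 181, 228, 228, 229, 227, 227, 243, 242, 99, 151, 155, 163, 95, 99, 119, 212, 242]
```

The cassette matches its expected place in the tool within 1 mm. Triangulating across the two wrist views puts the slot wall edges at y≈-5.8/+5.3 in the slot frame (nominal ±5.5), so the slot estimate holds. I'll centre over it and lower to just above the lips.

drive_tool:
  motion: "-0.05 0.15 0 0.06 -1;0 0 0.1 0 -1;0 0 0.15 0 -1;0 0 0.12 0 -1;0 0 0 0 -1"

```text
clock: 16.23
tool_pos: [569.4, -290.9, 198.2]
tcp_rot: [-3.137, -0.12, 0.007]
wrist_force: [0.2, -0.1, -1.4]
opening: 8.4
grip_force: 39.3
```

drive_tool:
  motion: "0 0 0 0 -1;0 0 0 0 -1;0 0 0 0 -1;0 0 0 0 -1;0 0 0 0 -1"

```text
clock: 16.65
tool_pos: [571.1, -291.6, 201.8]
tcp_rot: [3.139, 0.12, 0.001]
wrist_force: [-0.8, -0.5, -3.1]
opening: 8.5
grip_force: 39.3
```

Run:
```python
from st import *
s,R=rep([571.2,-290.2,94.5])
im=snapshot("wrist");cv2.imwrite("pics/w5.png",im);np.savez("w5.npz",p=s["tool_pos"],r=s["tcp_rot"])
cv2.imwrite("pics/w5c.png",cv2.resize(im[80:280,190:457],(800,600),interpolation=cv2.INTER_CUBIC))
C=cam("wrist",s)
a=np.radians(4.5);c=np.array([571.5,-290])
W=lambda x,y,z:[c[0]+np.cos(a)*x-np.sin(a)*y,c[1]+np.sin(a)*x+np.cos(a)*y,z]
for v in[(52,5.5,118),(52,-5.5,118),(52,9.5,126),(52,-9.5,126),(45,-5.5,118),(45,-9.5,126)]:
    q=proj(C,[W(*v)])[0];print(v,q,"crop",(q-[190,80])*3)
```

```text
16.65 [ 571.07 -291.61  201.83] [ 0.4   0.55 -0.03  1.84  0.02  0.74 -1.13] [-0.79 -0.46 -3.12] 8.515979784629277 39.29473400115967
cass y yaw 94.36903126178947
goal in tool axes [  0.15  -1.44 107.33] turn units to 94.5: -0.028572946236952463
(52, 5.5, 118) [309.35 165.66] crop [358.04 256.99]
(52, -5.5, 118) [329.84 165.62] crop [419.53 256.86]
(52, 9.5, 126) [301.12 167.76] crop [333.36 263.29]
(52, -9.5, 126) [337.88 167.68] crop [443.65 263.05]
(45, -5.5, 118) [329.79 178.64] crop [419.37 295.93]
(45, -9.5, 126) [337.74 181.18] crop [443.22 303.53]
```

View pics/w5c.png

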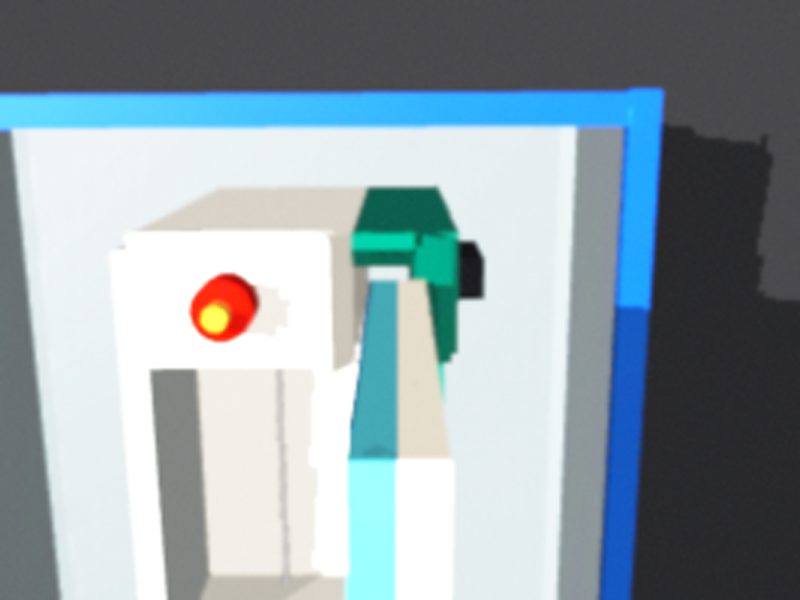

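The cassette is about 1.5 mm to the right (+tool y) of the slot centre, and along x it is centred with about 1.8 mm to the far stop. I'll shift by -1.5 mm and start down gently.

drive_tool:
  motion: "0 -0.015 0 0 -1;0 0 0 0 -1;0 0 0.03 0 -1;0 0 0.06 0 -1;0 0 0.06 0 -1"

```text
clock: 17.12
tool_pos: [570.7, -290.1, 185.8]
tcp_rot: [3.139, 0.12, 0.0]
wrist_force: [0.5, 0.7, -1.7]
opening: 8.7
grip_force: 39.3
```

drive_tool:
  motion: "0 0 0.05 0 -1;0 0 0.05 0 -1;0 0 0 0 -1;0 0 0 0 -1;0 0 0 0 -1"

```text
clock: 17.53
tool_pos: [570.8, -290.1, 176.2]
tcp_rot: [-3.139, -0.12, 0.0]
wrist_force: [0.7, 0.2, -1.1]
opening: 8.8
grip_force: 39.2
```

```bash
python3 -c "
from st import *
s,R=rep([571.2,-290.2,94.5]);print(s['ft_torque'])"
```

```text
17.5333 [ 570.77 -290.08  176.23] [ 0.4   0.58 -0.03  1.87  0.02  0.69 -1.13] [ 0.71  0.16 -1.05] 8.795045689717004 39.211573004722595
cass y yaw 94.36477506054952
goal in tool axes [ 0.43  0.15 81.73] turn units to 94.5: -0.029501505302760803
[0.04 0.02 0.01]
```

No contact force with the lower edge already past the flare; I'll continue down.

drive_tool:
  motion: "0 0 0.08 0 -1;0 0 0.08 0 -1;0 0 0.08 0 -1;0 0 0.06 0 -1;0 0 0 0 -1"

```text
clock: 17.95
tool_pos: [570.1, -289.7, 144.4]
tcp_rot: [-3.138, -0.12, 0.003]
wrist_force: [-0.3, 0.1, -1.6]
opening: 8.3
grip_force: 39.2
```

drive_tool:
  motion: "0 0 0.08 0 -1;0 0 0.08 0 -1;0 0 0.08 0 -1;0 0 0 0 -1;0 0 0 0 -1"

```text
clock: 18.37
tool_pos: [570.5, -290.0, 121.5]
tcp_rot: [-3.139, -0.12, 0.002]
wrist_force: [1.1, 0.7, -1.0]
opening: 8.5
grip_force: 39.2
```

```bash
python3 -c "
from st import *
s,R=rep([571.2,-290.2,94.5]);print(s['ft_torque'])"
```

```text
18.3667 [ 570.47 -290.02  121.51] [ 0.4   0.65 -0.02  1.9   0.03  0.59 -1.14] [ 1.1   0.69 -1.02] 8.523332086893355 39.199506640434265
cass y yaw 94.36082799236321
goal in tool axes [ 0.74  0.25 27.01] turn units to 94.5: -0.030362621998407932
[ 0.01 -0.01  0.01]
```

drive_tool:
  motion: "0 0 0.06 0 -1;0 0 0.06 0 -1;0 0 0.06 0 -1;0 0 0.05 0 -1;0 0 0.035 0 -1"

```text
clock: 18.78
tool_pos: [570.6, -290.1, 94.9]
tcp_rot: [-3.139, -0.12, 0.001]
wrist_force: [0.4, 0.4, -1.5]
opening: 8.7
grip_force: 39.2
```

drive_tool:
  motion: "0 0 0 0 -1;0 0 0 0 -1;0 0 0 0 -1;0 0 0 0 -1;0 0 0 0 -1"

```text
clock: 19.2
tool_pos: [570.8, -290.1, 96.0]
tcp_rot: [3.139, 0.12, 0.001]
wrist_force: [0.1, 0.7, -1.3]
opening: 8.4
grip_force: 39.2
```

Run:
```python
from st import *
s,R=rep([571.2,-290.2,94.5]);im=snapshot("wrist");sc=snapshot("scene")
cv2.imwrite("pics/w6.png",np.hstack([cv2.resize(im[80:380,200:460],(400,462)),cv2.resize(sc[150:300,90:220],(400,462))]))
C=cam("wrist",s);p=s["tool_pos"]
print(proj(C,[p+R@np.array(v) for v in[(50,-4.5,-31.5),(50,4.5,-31.5)]]))
```

```text
19.2 [ 570.84 -290.06   96.02] [ 0.4   0.69 -0.02  1.91  0.03  0.54 -1.14] [ 0.13  0.67 -1.28] 8.351084320177467 39.20814335346222
cass y yaw 94.36737288608218
goal in tool axes [0.35 0.16 1.52] turn units to 94.5: -0.028934747691044514
[[305.76 237.09]
 [341.27 237.1 ]]
```

View pics/w6.png

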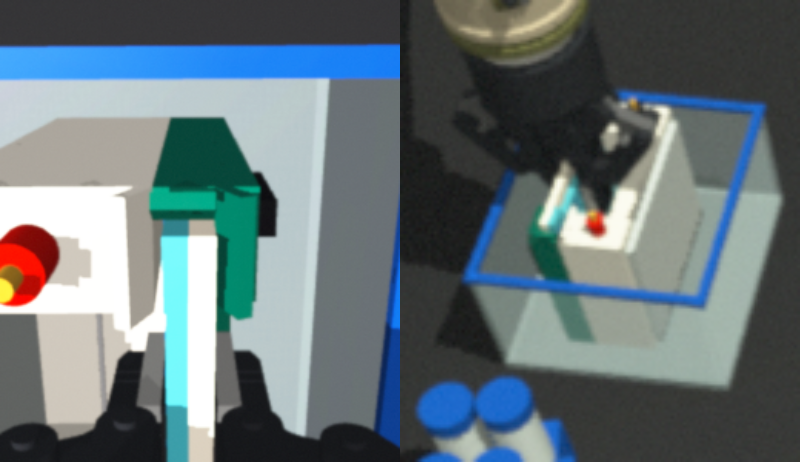

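The cassette is in the slot with its cyan (notched) face to the core, and its top is about 2 mm above the rim. I'll lower 2 mm, let it settle and hand in.

drive_tool:
  motion: "0 0 0.02 0 -1;0 0 0 0 -1;0 0 0 0 -1;0 0 0 0 -1;0 0 0 0 -1"

```text
clock: 19.72
tool_pos: [570.7, -290.1, 93.7]
tcp_rot: [3.139, 0.12, -0.0]
wrist_force: [-0.3, 0.2, -2.5]
opening: 8.7
grip_force: 39.2
```

drive_tool:
  motion: "0 0 0 0 -1;0 0 0 0 -1;0 0 0 0 -1;0 0 0 0 -1;0 0 0 0 -1"

```text
clock: 20.13
tool_pos: [570.7, -290.1, 93.8]
tcp_rot: [3.139, 0.12, -0.0]
wrist_force: [0.8, 0.8, -1.7]
opening: 8.6
grip_force: 39.2
```

```bash
python3 -c "
from st import *
s,R=rep([571.2,-290.2,94]);print(s['dq']);print(close_job())"
```

```text
20.1333 [ 570.72 -290.06   93.77] [ 0.4   0.69 -0.02  1.91  0.03  0.54 -1.14] [ 0.84  0.77 -1.65] 8.601071296695933 39.23115313053131
cass y yaw 94.36778105914573
goal in tool axes [ 0.46  0.17 -0.23] turn units to 94.5: -0.028845698142583778
[-0.  0. -0.  0.  0. -0. -0.]
the job is handed in; nothing more can be done
None
```

I showed both faces of the cassette at the lamp and slid it into the slot with its notched face to the core; the gripper still holds it there, top edge level with the rim by my measurement, and I handed the job in at about 20 s (no verdict came back).

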